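# Brake the serving sled, load the sugar bowl, free the sled

## Robot

A 7-joint arm with a two-finger parallel gripper is mounted at the origin on the work surface. World frame = base frame: x ahead of the robot, y to its left, z up, the work surface at z = 0. Lengths are in mm, angles in rad, forces in N, time in s.
With the tool pointing down it reaches from about 350 to 900 mm from the base axis. Payload 19.9 kg.
Tool frame: the origin (TCP) lies on the centre line of the jaws, within the pads' length; the fingertips stand env.tip_extent ahead of it and the grasp point (between the pads) is the TCP (env.tip_extent is the distance from the TCP to the fingertips, in mm); z points along the fingers, x is the direction in which the jaws open and shut, and the axes are right-handed (so a half turn about z gives the same grasp; the last joint's range is limited). The gripper opens to 85 mm and grips with 20 to 120 N. Pads are 22 mm wide; open, the fingers measure 114 mm over their backs; the gripper's body (76 mm by 85 mm) begins 54 mm behind the grasp point. The pads swing forward as they close: fully open they stand 13 mm farther back than shut.
Start: joints at [-1.244, 0.417, -0.01, 1.614, 0.005, 1.111, -0.053], TCP at [225.298, 582.961, 250.26] pointing down, gripper open.
Joint ranges: [-2.81, 2.81], [-0.39, 2.02], [-1.27, 1.25], [0.06, 2.57], [-1.19, 4.33], [0.19, 2], [-2.82, 2.82]. Speed limits (rad/s): [1.89, 1.89, 2.39, 2.39, 3.01, 3.01, 3.01].

## Interface

Orientations are given as [roll, pitch, yaw] about the fixed x, y, z axes, in that order (R = Rz(yaw) Ry(pitch) Rx(roll)).
In Python, from plant import env gives the robot as it stands.
- The arm moves only by the tool move_arm, never from a script. Its argument "series" is a list of rows, each a list of 3 entries, a list of its own where there are three numbers: the turn, a rotation vector about the tool's x, y, z in rad, then the shift along the tool's x, y, z in m, then the opening, from 0 (shut) to 1 (fully open). A call has 1 to 10 rows; each row shifts and turns the pose as measured when the row begins, along the tool's axes as they then stand; what a row does not reach is not made up. A row lasts 1/10 s, in which the tool goes at most 50 mm and 8.59 degrees, less where a joint would pass 70% of its speed; a pose out of reach is approached as far as the arm can. A call is refused whole if a number of a shift passes 0.05 or a number of a turn 0.15, either way. A call with a gripper value outside its range is refused whole. The fingers move at their own pace and stop on an object; "squeeze" is the grip in N (left out, the last holds). Time passes only in rows, so rows that do not move let the fingers close. It gives the time, the measured TCP pose, the force and the opening at its end, in the units of the state.
- env.sense(): the state, without advancing time (a new reading comes with each control period).
- env.snapshot(name): name is "scene" or "top"; returns the picture (400x640x3 uint8, blue, green, red); there is no depth.
- env.get_calibration(name): a dict with "K" (3x3 intrinsics, pixels), "rvec" (rotation vector, rad) and "tvec" (3), from world to camera coordinates, as OpenCV has them. Camera axes: x right, y down, z forward; pixel columns grow to the right and rows downward; lengths in mm; the calibration is good to about 2 mm. A picture is of the moment at which its call begins. get_calibration takes no time and is no camera call.
- env.finish_job(): hands the job in, once; it reports no verdict.
Trained networks look in the newest picture that a camera, given by its name, has taken for a name from the list of things; names that differ only in an ending like _2 or _b are one class to them, and where a whole thing is asked for, a point or a joint stands for the part that bears it (a point fixed in the world has none). Each returns a list of dicts, best first, with "p" (0 to 1); they miss things now and then, are a little off and sometimes report something else, mostly with a low value. They report only what shows in the picture. A call takes as long as a camera call. They do not tell look-alikes from the thing itself.
- env.regions_of(name, camera): "pixels" (400x640 bool, what is visible of it) and "extent" ([left, top, right, bottom] in pixels, round what is visible of it).
The state is a dict: "time": time; "joints": joint angles; "dq": joint speeds; "joint_efforts": joint torques, N m; "tool_pos": TCP position; "ee_rot": TCP orientation; "contact_force": force on the tool from outside, world axes, zero at the start; "moment": the same for the moment, N m; "finger_gap": opening from 0.0 (shut) to 1.0 (fully open).
Only numpy, scipy, OpenCV 4.12 (cv2) and the standard library are available. Lean on these libraries where they do the work, as an engineer would, in place of code of your own. Each camera call takes 0.05 s, during which the arm holds its last target. There are 200 camera calls.

## Task

The little serving sled has to stand fast while it is loaded: push its brake lever down until the brake bites firmly and stays on by itself, but stop there and do not force it, or the rubber shoe is crushed. With the brake on, set the steel sugar bowl gently and upright down in the sled's round seat, then flick the lever fully up again so that the sled is free to be passed along. Do not roll the sled away from where it stands, and leave everything else on the table alone.

Things in the scene. Friction and masses are not known exactly. Their poses are not given: they have to be found in the camera images.
- seat (a point): Centre of the inner floor of the sled's round wooden seat, 31 mm above the table: a ring of 90 mm inner, 100 mm outer diameter, its rim 8 mm above this point. The sled is a 116 x 140 mm wooden board on an aluminium rail. Axes: z up, y along the rail (the sled rolls only that way; 0.5 N moves it with the brake off), -x towards the lever.
- lever_hinge (a point): Middle of the brake lever's hinge line on the sled, 70 mm above the table, 60 mm from the seat's centre towards the seat's -x; axes as seat, the hinge line is y. Friction of 0.35 N m: about 4.5 N at the paddle's centre turns the lever either way, and it stays where left. Released when braked, this friction keeps up to about 14 N on the brake shoe.
- lever_pad (a point): Centre of the top face of the steel paddle at the lever's free end: 28 mm along the lever x 36 mm along the hinge line x 8 mm thick; centre 80 mm from the hinge, top face 4 mm over the lever's centre line. Axes move with it: -x along the lever away from the hinge, z out of the top. When braked it is about 35 to 75 mm above the table, outside the rail, free below and beside.
- lever (a joint): Lever angle, rad: 0 fully up (0.70 above level, pointing away from the seat), grows when pushed down, level at 0.70, stop at 1.25. A worn rubber shoe under it, 28 mm from the hinge, meets the rail between 0.64 and 1.1, never the same; then the paddle force rises about 2 N/mm: 6.5 N puts 6 N on the shoe (brake on), 10 N about 18 N, 12 to 15 N 30 N (crushed). Up means below 0.2.
- rail: The fixed aluminium rail that carries sled and lever: 170 mm wide, 360 mm long, origin on the table under its middle; y along the rail, -x to the lever side. A fence 12 mm thick and 44 mm high stands along it 28 mm outside the hinge line; the shoe bears on its top.
- bowl_mid (a point): Centre (half-way up) of the loose stainless sugar bowl, 98 mm tall, about 0.3 kg, 49 mm over its underside. Foot 68 mm, belly 82 mm diameter; closed lid, flat top 11 mm above this point, and on it an upright round knob, 22 mm diameter, from 11 to 49 mm above this point, to take it by from above. z is up.
- okey_rack: Bystander: pair of white plastic okey racks, 300 x 160 x 42 mm, origin on the table at its centre. Not to be moved.
- dice_tray: Bystander: blue square dice tray, 150 x 150 x 28 mm, origin on the table at its centre. Not to be moved.
- die_a: Bystander: amber die, 18 mm cube, origin at its underside. Not to be moved.
- die_b: Bystander: amber die in the dice tray, 18 mm cube, origin at its underside. Not to be moved.
- die_c: Bystander: amber die, 18 mm cube, origin at its underside. Not to be moved.
- lamp_base: Bystander: grey round lamp base with toggle switch, 130 mm diameter, 136 mm tall, origin on the table at its centre. Not to be moved.
- tea_saucer: Bystander: white saucer, 110 mm diameter, 14 mm tall, origin on the table at its centre. Not to be moved.
There are look-alikes about, which are no part of the job. Leave any orange or turquoise look-alike of the part that bears bowl_mid alone.

How it is judged (in metres and radians):
On the way, in this order (a step that is already met when the one before it is completed fails the run):
1. the brake is on by itself: the lever, not touched, presses its shoe on the rail with over 6 N, the bowl not yet on the sled (contact force between lever and rail above 6 N and contact force between lever and the arm below 0.1 N and contact force between lever and the fingers below 0.1 N and horizontal distance between bowl_mid and seat above 0.06 m), for 0.3 s.
2. with the brake still on, the bowl stands upright in the seat, let go (contact force between lever and rail above 5 N and horizontal distance between bowl_mid and seat below 0.008 m and z of bowl_mid in the frame of seat between 0.045 and 0.053 m and angle between bowl_mid's own z axis and vertical below 0.08 rad and contact force between bowl and the fingers below 0.1 N), for 0.3 s.
At the end, for the whole second after the job is handed in: The bowl stands at rest and upright (within 0.08 rad) on the floor of the seat, inside its rim; the lever is let go within 0.2 rad of fully up, its shoe off the rail; the sled is within 30 mm of where it stood (horizontal distance between bowl_mid and seat below 0.008 m and z of bowl_mid in the frame of seat between 0.045 and 0.053 m and angle between bowl_mid's own z axis and vertical below 0.08 rad and value of joint lever below 0.2 rad and velocity of joint lever between -0.05 and 0.05 rad/s and contact force between lever and rail below 0.1 N and linear speed of bowl below 0.01 m/s and distance of seat from where it was at the start of the episode below 0.03 m); the robot touches nothing.
It fails at once if the brake was forced: the shoe pressed on the rail with more than 30 N (contact force between lever and rail above 30 N).
It fails at once if the sled was rolled more than 30 mm (distance of seat from where it was at the start of the episode above 0.03 m).
It fails at once if the bowl was set down hard (over 40 N on the sled) (contact force between bowl and rail above 40 N).
It fails at once if the bowl was tipped over (angle between bowl_mid's own z axis and vertical above 0.6 rad).
It fails at once if a bystander was moved more than 20 mm (distance of any of okey_rack, dice_tray, die_a, die_b, die_c, lamp_base, tea_saucer from where it was at the start of the episode above 0.02 m).
It also fails if it takes over 72 s, if anything falls off the work surface, if the arm or the gripper's body presses on something with over 40 N, if the wrist force passes 120 N, or if a joint passes its speed limit or range.

## Working session

There is one attempt and no reset: what is moved stays moved. The work goes in short steps, Python scripts to look and compute and a tool call to move; the robot and the scene stay as the last step left them, time stands still between calls to the robot, and variables do not carry over. Pictures are saved under pics/ and viewed, about 8 in all and at most 12, crops included, and the job is handed in when it is done.

Besides the shell and the picture viewer there is one more tool, called after "Request:" in YAML: its name, and indented under it one key for each argument. move_arm: Moves the arm, as the interface text tells. Its arguments: {"type":"object","properties":{"series":{"type":"array","items":{"type":"array"}},"squeeze":{"type":"number"}},"required":["series"]}

```bash
mkdir -p pics; ls
python3 - <<'E'
from plant import env
import cv2
print(env.sense(), env.tip_extent)
for c in("scene","top"):
    cv2.imwrite(f"pics/{c}0.png",env.snapshot(c)); k=env.get_calibration(c); print(c,k)
    for n in("seat","lever_pad","rail","bowl_mid"):
        for r in env.regions_of(n,c)[:4]: print(c,n,round(r["p"],2),r["extent"],int(r["pixels"].sum()))
E
```

```text
pics
{'time': 0.0, 'joints': array([-1.24349327,  0.41796702, -0.01029407,  1.61419876,  0.00470418,
        1.11068334, -0.05301691]), 'dq': array([-8.93181555e-04, -2.59788357e-05, -7.09809394e-04,  1.10578091e-03,
       -7.17203360e-04, -1.84139195e-03, -2.97861398e-05]), 'joint_efforts': array([-6.78663109e-04, -8.64448786e+01,  6.78765792e-01, -4.34916186e+01,
        1.91673782e-02,  7.25076359e-03,  1.11414835e-05]), 'tool_pos': array([225.20679685, 582.65907237, 249.65429976]), 'ee_rot': array([3.14149335e+00, 1.22893940e-03, 1.20197835e+00]), 'contact_force': array([-0.03994695,  0.19639821, -0.37586677]), 'moment': array([-0.03365448, -0.00211191,  0.03418916]), 'finger_gap': 1.0008347579237453} 19.0
scene {'K': array([[512.6050642 ,   0.        , 314.49816527],
       [  0.        , 512.6050642 , 198.47414143],
       [  0.        ,   0.        ,   1.        ]]), 'rvec': array([ 1.99752562,  0.84708755, -0.44926986]), 'tvec': array([-420.40428047, -114.67835009, 1667.90064079])}
scene seat 0.15 [338.2, 130.6, 438.7, 182.9] 2690
scene lever_pad 0.52 [294.9, 185.3, 318.5, 2
[... 155 characters left out ...]
 246.1] 1064
scene bowl_mid 0.7 [178.0, 225.3, 212.4, 265.2] 1119
top {'K': array([[446.29606804,   0.        , 318.63479423],
       [  0.        , 446.29606804, 198.62334602],
       [  0.        ,   0.        ,   1.        ]]), 'rvec': array([ 2.19094172, -2.15241005,  0.09946839]), 'tvec': array([  73.17547925,  557.61515174, 1606.27341416])}
top seat 0.69 [282.7, 178.7, 337.5, 224.2] 1322
top lever_pad 0.59 [318.3, 203.9, 339.2, 215.5] 109
top rail 0.85 [271.5, 148.6, 342.1, 251.5] 4489
top bowl_mid 0.96 [398.3, 254.0, 423.3, 280.6] 418
top bowl_mid 0.93 [433.8, 238.8, 458.9, 264.2] 449
top bowl_mid 0.72 [399.6, 222.6, 422.5, 246.4] 424
top bowl_mid 0.61 [226.7, 142.4, 252.2, 169.7] 649
```

Run:
```python
import cv2,numpy as np
a=cv2.imread("pics/scene0.png");b=cv2.imread("pics/top0.png")
cv2.imwrite("pics/s1.png",cv2.resize(a[110:310,90:450],None,fx=2.2,fy=2.2,interpolation=cv2.INTER_CUBIC))
cv2.imwrite("pics/t1.png",cv2.resize(b[120:300,210:480],None,fx=2.9,fy=2.9,interpolation=cv2.INTER_CUBIC))
```

```text
(no output)
```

View pics/s1.png

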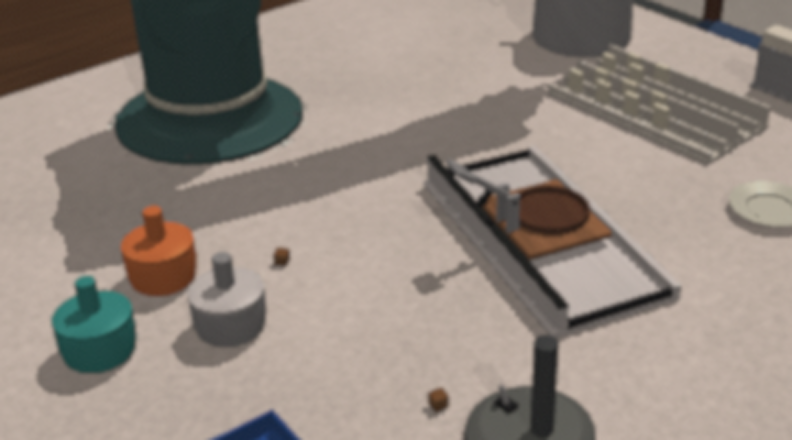

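View pics/t1.png

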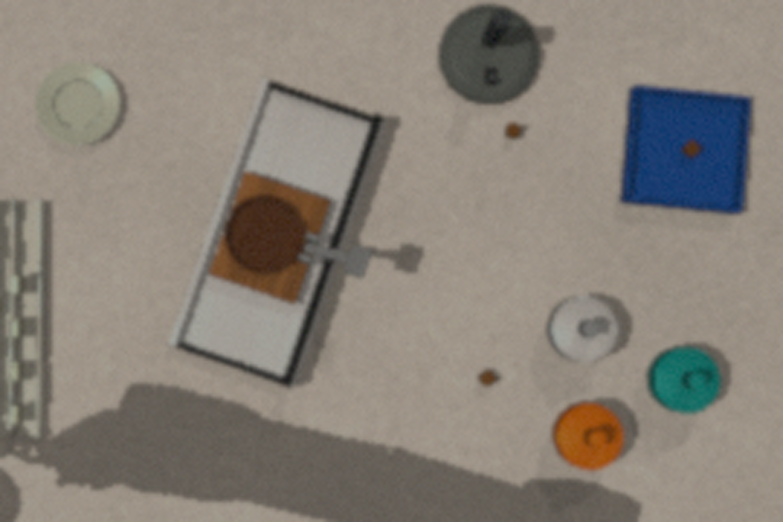

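The grey steel bowl is at top px (411,233) and scene px (195,245). Its look-alikes are orange at top px (413,270) and turquoise at top px (446,251), so I choose the grey one. The sled seat is at top px (302,200) and the paddle is at top px (333,210), with the lever up.

```bash
cat > h.py <<'E'
from plant import env
import cv2,numpy as np
from scipy.optimize import least_squares
C={c:env.get_calibration(c) for c in("scene","top")}
def proj(c,P): k=C[c]; return cv2.projectPoints(np.asarray(P,float).reshape(-1,3),k["rvec"],k["tvec"],k["K"],None)[0].reshape(-1,2)
def ray(c,uv,z):
    k=C[c];R=cv2.Rodrigues(k["rvec"])[0];o=-R.T@k["tvec"]
    d=R.T@np.linalg.solve(k["K"],[uv[0],uv[1],1.]); return o+d*(z-o[2])/d[2]
t=np.linspace(0,2*np.pi,72)
def circ(x,y,z,r): return np.c_[x+r*np.cos(t),y+r*np.sin(t),0*t+z]
def bowl(x,y,z0=0): return np.vstack([circ(x,y,z0+h,r) for h,r in((0,34),(20,41),(40,41),(60,36),(60,11),(98,11))])
def ext(p): return np.r_[p.min(0),p.max(0)]
E
python3 - <<'E'
from h import *
I={c:cv2.imread(f"pics/{c}0.png") for c in C}
# grey bowl: fit extents of both cams
es={}
env.snapshot("scene");env.snapshot("top")
for c,g in(("scene",(195,245)),("top",(411,233))):
    for r in env.regions_of("bowl_mid",c):
        e=r["extent"]
        if np.hypot((e[0]+e[2])/2-g[0],(e[1]+e[3])/2-g[1])<12: es[c]=np.array(e);break
print(es)
for cs in(["top"],["scene"],["top","scene"]):
    s=least_squares(lambda q:np.concatenate([ext(proj(c,bowl(*q)))-es[c] for c in cs]),ray("top",(411,234),30)[:2]);print("bowl",cs,s.x.round(1),s.fun.round(1))
# seat: dark brown
for c,(x0,y0,x1,y1) in(("top",(282,178,320,226)),("scene",(310,185,375,230))):
    p=I[c][y0:y1,x0:x1].astype(int);b,g,r=p[...,0],p[...,1],p[...,2]
    m=((r-b>15)&(r<95)).astype(np.uint8); m=cv2.morphologyEx(m,cv2.MORPH_OPEN,np.ones((3,3)))
    n,l,st,ce=cv2.connectedComponentsWithStats(m);i=1+st[1:,4].argmax()
    h=cv2.convexHull(cv2.findContours((l==i).astype(np.uint8),0,1)[0][0]);el=cv2.fitEllipse(h)
    uv=np.array(el[0])+[x0,y0];print(c,"ellipse",uv,el[1],st[i],"z39",ray(c,uv,39).round(1),"z35",ray(c,uv,35).round(1))
T=lambda u,v:(210+u/2.9,120+v/2.9)
f=[ray("top",T(*q),44) for q in((379,118),(290,383))]; print("fence",[a.round() for a in f],np.linalg.norm(f[0]-f[1]))
f2=[ray("top",T(*q),8) for q in((268,84),(177,345))]; print("left",[a.round() for a in f2],np.linalg.norm(f2[0]-f2[1]))
for q in(f,f2): d=q[0]-q[1];print("angle",np.arctan2(d[1],d[0]))
print("pad",ray("top",T(357,260),121).round(), ray("scene",(90+509/2.2,110+210/2.2),121).round())
E
```

```text
{'scene': array([176.4, 225.7, 213.9, 265.4]), 'top': array([395.8, 222.8, 420.6, 246. ])}
bowl ['top'] [ 431.4 -243.3] [ 0.5  0.2 -0.5 -0.2]
bowl ['scene'] [ 439.8 -247.3] [ 1.  -2.4 -1.   2.2]
bowl ['top', 'scene'] [ 435.2 -245. ] [ 1.  -0.9 -0.1 -1.2  0.8 -3.5 -1.3  0.9]
top ellipse [301.06847763 200.67729568] (28.153926849365234, 29.05084991455078) [  5   9  29  28 643] z39 [546.4 146.6  39. ] z35 [546.8 146.8  35. ]
scene ellipse [339.51797676 205.64886665] (23.11193084716797, 35.420833587646484) [ 16  10  32  22 605] z39 [557.6 136.7  39. ] z35 [553.5 141.3  35. ]
fence [array([695.,   5.,  44.]), array([362., 110.,  44.])] 349.28213562006323
left [array([743., 147.,   8.]), array([406., 255.,   8.])] 354.0255690033793
angle -0.3066105619167361
angle -0.3099962395335565
pad [510.  32. 121.] [610.  11. 121.]
```

```bash
cat >> h.py <<'E'
from scipy.spatial.transform import Rotation as Ro
def plan(pos,yaw,n,tilt=0):
    "rows to reach pos (mm), tool down with yaw (tilt about tool x after)"
    s=env.sense();p=np.array(s["tool_pos"]);R=Ro.from_euler("xyz",s["ee_rot"]);T=Ro.from_euler("xyz",[np.pi,0,yaw])*Ro.from_rotvec([tilt,0,0])
    d=(R.inv()*T).as_rotvec()/n;st=(np.array(pos)-p)/n;rows=[]
    for i in range(n):
        rows.append([d.round(3).tolist(),(R.inv().apply(st)/1000).round(4).tolist()]);R=R*Ro.from_rotvec(d)
    for r in rows: print(r)
E
python3 - <<'E'
from h import *
print(proj("scene",[0,0,0]),proj("top",[0,0,0]),proj("scene",[510,31,121]),proj("top",[510,31,121]))
plan([510,31,175],-0.308,16)
E
```

```text
[[185.29300885 163.22941427]] [[338.96628224 353.55428586]] [[299.06254152 187.00856367]] [[333.48481932 209.68497738]]
[[0.0, 0.0, 0.094], [-0.0258, 0.029, 0.0047]]
[[0.0, 0.0, 0.094], [-0.0229, 0.0313, 0.0047]]
[[0.0, 0.0, 0.094], [-0.0199, 0.0334, 0.0047]]
[[0.0, 0.0, 0.094], [-0.0166, 0.0351, 0.0047]]
[[0.0, 0.0, 0.094], [-0.0132, 0.0365, 0.0047]]
[[0.0, 0.0, 0.094], [-0.0097, 0.0376, 0.0047]]
[[0.0, 0.0, 0.094], [-0.0062, 0.0383, 0.0047]]
[[0.0, 0.0, 0.094], [-0.0025, 0.0387, 0.0047]]
[[0.0, 0.0, 0.094], [0.0011, 0.0388, 0.0047]]
[[0.0, 0.0, 0.094], [0.0048, 0.0385, 0.0047]]
[[0.0, 0.0, 0.094], [0.0084, 0.0379, 0.0047]]
[[0.0, 0.0, 0.094], [0.0119, 0.0369, 0.0047]]
[[0.0, 0.0, 0.094], [0.0154, 0.0356, 0.0047]]
[[0.0, 0.0, 0.094], [0.0186, 0.034, 0.0047]]
[[0.0, 0.0, 0.094], [0.0218, 0.0321, 0.0047]]
[[0.0, 0.0, 0.094], [0.0247, 0.0299, 0.0047]]
```

Request:
move_arm:
  series:
    - [[0, 0, 0.094], [-0.026, 0.029, 0], 0]
    - [[0, 0, 0.094], [-0.023, 0.031, 0], 0]
    - [[0, 0, 0.094], [-0.02, 0.033, 0], 0]
    - [[0, 0, 0.094], [-0.017, 0.035, 0], 0]
    - [[0, 0, 0.094], [-0.013, 0.036, 0], 0]
    - [[0, 0, 0.094], [-0.01, 0.038, 0], 0]
    - [[0, 0, 0.094], [-0.006, 0.038, 0], 0]
    - [[0, 0, 0.094], [-0.003, 0.039, 0], 0]
    - [[0, 0, 0.094], [0.001, 0.039, 0], 0]
    - [[0, 0, 0.094], [0.005, 0.039, 0], 0]
  squeeze: 30

```text
time: 1.7
tool_pos: [400.9, 226.2, 249.8]
ee_rot: [-3.137, -0.001, 0.234]
contact_force: [1.0, -0.7, -0.1]
finger_gap: 0.004
```

Run:
```python
from h import *
plan([510,31,175],-0.308,8)
```

```text
[[-0.001, 0.0, 0.068], [0.0076, 0.0269, 0.0092]]
[[-0.001, 0.0, 0.068], [0.0094, 0.0264, 0.0093]]
[[-0.001, 0.0, 0.068], [0.0112, 0.0257, 0.0093]]
[[-0.001, 0.0, 0.068], [0.0129, 0.0248, 0.0093]]
[[-0.001, 0.0, 0.068], [0.0145, 0.0239, 0.0093]]
[[-0.001, 0.0, 0.068], [0.0161, 0.0229, 0.0093]]
[[-0.001, 0.0, 0.068], [0.0176, 0.0217, 0.0093]]
[[-0.001, 0.0, 0.068], [0.0191, 0.0205, 0.0093]]
```

Request:
move_arm:
  series:
    - [[0, 0, 0.068], [0.0076, 0.0269, 0.004], 0]
    - [[0, 0, 0.068], [0.0094, 0.0264, 0.004], 0]
    - [[0, 0, 0.068], [0.011, 0.0257, 0.004], 0]
    - [[0, 0, 0.068], [0.013, 0.0248, 0.004], 0]
    - [[0, 0, 0.068], [0.0145, 0.0239, 0.008], 0]
    - [[0, 0, 0.068], [0.016, 0.023, 0.016], 0]
    - [[0, 0, 0.068], [0.0176, 0.0217, 0.016], 0]
    - [[0, 0, 0.068], [0.019, 0.0205, 0.018], 0]
    - [[0, 0, 0], [0, 0, 0], 0]

```text
time: 2.6
tool_pos: [513.2, 16.6, 174.7]
ee_rot: [-3.133, -0.004, -0.342]
contact_force: [0.1, 0.6, 0.4]
finger_gap: -0.001
```

Run:
```python
from h import *
s=env.sense();print(s["tool_pos"],s["ee_rot"],s["contact_force"])
im=[]
for c in C:
    I=env.snapshot(c);u,v=proj(c,[530,80,80])[0].astype(int)
    im.append(cv2.resize(I[v-50:v+50,u-65:u+65],(520,400),interpolation=cv2.INTER_CUBIC)[:, :395])
cv2.imwrite("pics/a2.png",np.hstack(im)); plan([510,31,155],-0.308,4)
```

```text
[513.17096854  16.57072956 174.70163828] [-3.13321173 -0.003711   -0.34227371] [0.11152282 0.57409596 0.35069547]
[[-0.003, -0.001, -0.007], [-0.0017, -0.0024, 0.0053]]
[[-0.003, -0.001, -0.007], [-0.0017, -0.0025, 0.0053]]
[[-0.003, -0.001, -0.007], [-0.0016, -0.0025, 0.0053]]
[[-0.003, -0.001, -0.007], [-0.0016, -0.0025, 0.0053]]
```

View pics/a2.png

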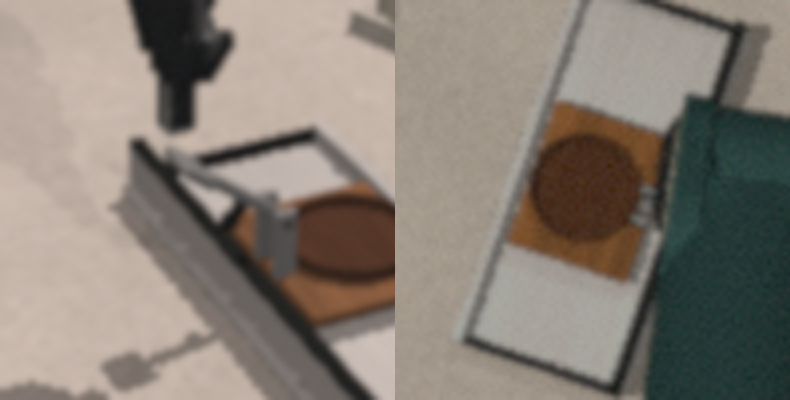

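Left: the shut fingertip hangs over the paddle (crop 175,150) and the lever is still up. I'll centre it, then press along the arc.

Run:
```python
from h import *
plan([513,35,158],-0.308,4)
```

```text
[[-0.003, -0.001, -0.007], [-0.0013, -0.0036, 0.0046]]
[[-0.003, -0.001, -0.007], [-0.0013, -0.0036, 0.0046]]
[[-0.003, -0.001, -0.007], [-0.0012, -0.0037, 0.0046]]
[[-0.003, -0.001, -0.007], [-0.0012, -0.0037, 0.0045]]
```

Request:
move_arm:
  series:
    - [[-0.003, -0.001, -0.009], [-0.0013, -0.0042, 0.0046], 0]
    - [[-0.003, -0.001, -0.009], [-0.0013, -0.0042, 0.0046], 0]
    - [[-0.003, -0.001, -0.009], [-0.0012, -0.0042, 0.0046], 0]
    - [[-0.003, -0.001, -0.008], [-0.0012, -0.004, 0.004], 0]
    - [[0, 0, 0], [0, 0, 0], 0]

```text
time: 3.2
tool_pos: [513.3, 42.4, 158.3]
ee_rot: [3.141, -0.001, -0.291]
contact_force: [-1.1, -0.2, 0.7]
finger_gap: 0.001
```

Request:
move_arm:
  series:
    - [[0, 0, 0], [0, 0, 0.004], 0]
    - [[0, 0, 0], [0, 0, 0.004], 0]
    - [[0, 0, 0], [0, 0, 0.004], 0]
    - [[0, 0, 0], [0, 0, 0.002], 0]

```text
time: 3.6
tool_pos: [513.4, 42.5, 143.4]
ee_rot: [-3.141, -0.002, -0.291]
contact_force: [0.1, 0.1, -0.2]
finger_gap: -0.001
```

Request:
move_arm:
  series:
    - [[0, 0, 0], [0, 0.002, 0.004], 0]
    - [[0, 0, 0], [0, 0.002, 0.004], 0]
    - [[0, 0, 0], [0, 0.002, 0.004], 0]
    - [[0, 0, 0], [0, 0.002, 0.004], 0]
    - [[0, 0, 0], [0, 0.002, 0.004], 0]

```text
time: 4.1
tool_pos: [511.4, 31.4, 122.9]
ee_rot: [-3.141, -0.004, -0.292]
contact_force: [-0.6, 0.7, 3.7]
finger_gap: 0.0
```

Request:
move_arm:
  series:
    - [[0, 0, 0], [0, 0.003, 0.004], 0]
    - [[0, 0, 0], [0, 0.003, 0.004], 0]
    - [[0, 0, 0], [0, 0.002, 0.004], 0]
    - [[0, 0, 0], [0, 0.002, 0.004], 0]

```text
time: 4.5
tool_pos: [508.8, 21.9, 105.7]
ee_rot: [-3.139, -0.004, -0.291]
contact_force: [0.4, 2.8, 2.3]
finger_gap: -0.0
```

Request:
move_arm:
  series:
    - [[0, 0, 0], [0, 0.002, 0.003], 0]
    - [[0, 0, 0], [0, 0.001, 0.002], 0]
    - [[0, 0, 0], [0, 0, 0], 0]

```text
time: 4.8
tool_pos: [507.7, 18.4, 99.7]
ee_rot: [-3.139, -0.004, -0.292]
contact_force: [1.1, 3.0, 2.3]
finger_gap: 0.003
```

Request:
move_arm:
  series:
    - [[0, 0, 0], [0, 0.001, 0.002], 0]
    - [[0, 0, 0], [0, 0.001, 0.002], 0]
    - [[0, 0, 0], [0, 0, 0], 0]

```text
time: 5.1
tool_pos: [507.2, 16.3, 95.5]
ee_rot: [-3.139, -0.004, -0.292]
contact_force: [1.1, 0.7, 1.3]
finger_gap: -0.003
```

Request:
move_arm:
  series:
    - [[0, 0, 0], [0, 0, 0.0015], 0]
    - [[0, 0, 0], [0, 0, 0.0015], 0]
    - [[0, 0, 0], [0, 0, 0], 0]

```text
time: 5.4
tool_pos: [507.2, 16.1, 92.4]
ee_rot: [-3.14, -0.004, -0.292]
contact_force: [-0.3, 2.0, 2.7]
finger_gap: -0.002
```

Request:
move_arm:
  series:
    - [[0, 0, 0], [0, 0, 0.0015], 0]
    - [[0, 0, 0], [0, 0, 0.0015], 0]

```text
time: 5.6
tool_pos: [507.5, 15.9, 89.8]
ee_rot: [-3.139, -0.005, -0.292]
contact_force: [-1.5, 1.0, 12.1]
finger_gap: -0.004
```

Request:
move_arm:
  series:
    - [[0, 0, 0], [0, 0, 0.0015], 0]
    - [[0, 0, 0], [0, 0, 0.001], 0]

```text
time: 5.8
tool_pos: [507.7, 15.8, 87.7]
ee_rot: [-3.139, -0.005, -0.292]
contact_force: [-3.1, 1.4, 14.4]
finger_gap: -0.002
```

Those two presses should have been separate calls with a check between them. The reading is 14.4 N, with contact probably at the paddle's inner edge (smaller lever arm). I'm backing off now.

Request:
move_arm:
  series:
    - [[0, 0, 0], [0, 0, -0.003], 0]
    - [[0, 0, 0], [0, 0, -0.01], 0]
    - [[0, 0, 0], [0, 0, -0.03], 0]
    - [[0, 0, 0], [0, 0, -0.04], 0]
    - [[0, 0, 0], [0, 0, -0.04], 0.5]
    - [[0, 0, 0], [0, 0, 0], 1]

```text
time: 6.4
tool_pos: [505.4, 13.8, 215.8]
ee_rot: [3.14, -0.002, -0.295]
contact_force: [0.4, -0.2, -1.1]
finger_gap: 0.332
```

Run:
```python
from h import *
s=env.sense();print(s["tool_pos"],s["ee_rot"],s["contact_force"])
I=env.snapshot("scene");u,v=proj("scene",[530,80,80])[0].astype(int)
cv2.imwrite("pics/a3.png",cv2.resize(I[v-50:v+50,u-65:u+65],(520,400),interpolation=cv2.INTER_CUBIC))
for y in(-0.308,): plan([434,-244,200],y,9)
# predicted pad pixel for some angles
for th in(.5,.7,.8,.9):
    a=th-.7;o=np.array([-.303,-.953]);P=np.r_[np.array([530,88])+80*np.cos(a)*o,70-80*np.sin(a)];print(th,(proj("scene",P)[0]-[u-65,v-50])*4)
```

```text
[505.40635478  13.78267462 215.83041064] [ 3.14046238e+00 -1.83754083e-03 -2.94681924e-01] [ 0.44284003 -0.15846525 -1.07528006]
[[0.0, 0.0, 0.002], [0.0008, 0.0297, 0.0016]]
[[0.0, 0.0, 0.002], [0.0009, 0.0297, 0.0016]]
[[0.0, 0.0, 0.002], [0.0009, 0.0297, 0.0016]]
[[0.0, 0.0, 0.002], [0.001, 0.0297, 0.0016]]
[[0.0, 0.0, 0.002], [0.001, 0.0297, 0.0016]]
[[0.0, 0.0, 0.002], [0.001, 0.0297, 0.0016]]
[[0.0, 0.0, 0.002], [0.0011, 0.0297, 0.0016]]
[[0.0, 0.0, 0.002], [0.0011, 0.0297, 0.0015]]
[[0.0, 0.0, 0.002], [0.0012, 0.0297, 0.0015]]
0.5 [164.43095093 217.99793548]
0.7 [162.43744604 239.13542241]
0.8 [163.1162437  249.22322536]
0.9 [164.8920184  258.85074482]
```

View pics/a3.png

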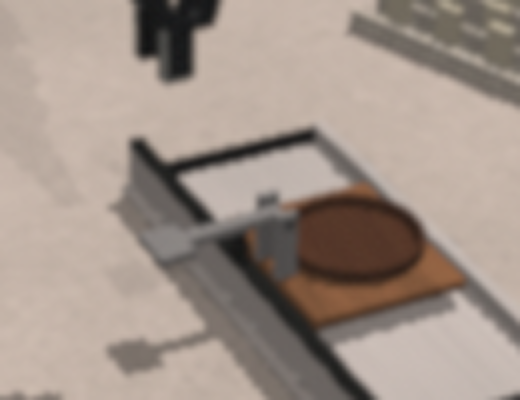

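The paddle stays near level at crop (168,241), about 0.7 rad, and the sled is unmoved. Next is the grey bowl.

Request:
move_arm:
  series:
    - [[0, 0, 0.002], [0.001, 0.03, 0], 1]
    - [[0, 0, 0.002], [0.001, 0.03, 0], 1]
    - [[0, 0, 0.002], [0.001, 0.03, 0], 1]
    - [[0, 0, 0.002], [0.001, 0.03, 0], 1]
    - [[0, 0, 0.002], [0.001, 0.03, 0], 1]
    - [[0, 0, 0.002], [0.001, 0.03, 0], 1]
    - [[0, 0, 0.002], [0.001, 0.03, 0], 1]
    - [[0, 0, 0], [0.001, 0.028, 0.005], 1]
    - [[0, 0, 0], [0, 0, 0], 1]

```text
time: 7.35
tool_pos: [434.9, -223.5, 206.1]
ee_rot: [3.137, 0.007, -0.307]
contact_force: [-0.0, 1.2, -0.1]
finger_gap: 1.002
```

Run:
```python
from h import *
s=env.sense();print(s["tool_pos"],s["ee_rot"],s["contact_force"])
I=env.snapshot("scene");J=env.snapshot("top");im=[]
for c,K in(("scene",I),("top",J)):
    u,v=proj(c,[434,-244,100])[0].astype(int)
    k=cv2.resize(K[v-50:v+50,u-49:u+49],(392,400),interpolation=cv2.INTER_CUBIC)
    for q in([434,-244,98],[434,-244,60],[431,-243,98],[440,-247,98]): cv2.circle(k,tuple(int(a) for a in (proj(c,q)[0]-[u-49,v-50])*4),2,(0,0,255),-1)
    im.append(k)
cv2.imwrite("pics/a4.png",np.hstack(im)); plan([434,-244,140],-.308,4)
```

```text
[ 434.85120429 -223.52000082  206.09353636] [ 3.13710712  0.00747422 -0.30704961] [-0.0258572   1.2334158  -0.12805343]
[[0.001, 0.002, 0.001], [0.0013, 0.0056, 0.0166]]
[[0.001, 0.002, 0.001], [0.0013, 0.0057, 0.0166]]
[[0.001, 0.002, 0.001], [0.0013, 0.0057, 0.0166]]
[[0.001, 0.002, 0.001], [0.0013, 0.0057, 0.0166]]
```

View pics/a4.png

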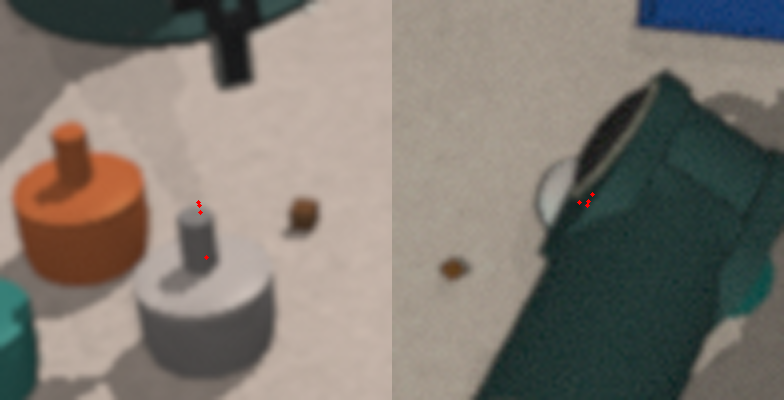

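Run:
```python
from h import *
u,v=proj("scene",[434,-244,100])[0].astype(int)
print(ray("scene",(u-49+196/4,v-50+214/4),98),ray("scene",(u-49+200/4,v-50+268/4),60), ray("top",(210+600/2.9,120+325/2.9),98))
# top belly outline: left,right,top,bottom of grey bowl disk in t1
print(ray("top",(210+585/2.9,120+327/2.9),50))
plan([433,-249,140],-.308,5)
```

```text
[ 439.67221357 -250.15859231   98.        ] [ 440.04076455 -252.76457575   60.        ] [ 438.88753503 -260.29570407   98.        ]
[ 437.22043392 -252.2182029    50.        ]
[[0.001, 0.001, 0.001], [0.0012, 0.0055, 0.0133]]
[[0.001, 0.001, 0.001], [0.0012, 0.0055, 0.0133]]
[[0.001, 0.001, 0.001], [0.0011, 0.0055, 0.0133]]
[[0.001, 0.001, 0.001], [0.0011, 0.0056, 0.0133]]
[[0.001, 0.001, 0.001], [0.0011, 0.0056, 0.0133]]
```

Request:
move_arm:
  series:
    - [[0.001, 0.002, 0], [0.004, 0.009, 0.01], 1]
    - [[0.001, 0.002, 0], [0.004, 0.009, 0.01], 1]
    - [[0.001, 0.002, 0], [0.003, 0.007, 0.012], 1]
    - [[0, 0, 0], [0, 0, 0.016], 1]
    - [[0, 0, 0], [0, 0, 0.016], 1]
    - [[0, 0, 0], [0, 0, 0], 1]

```text
time: 8.05
tool_pos: [441.2, -242.3, 139.2]
ee_rot: [-3.14, 0.003, -0.295]
contact_force: [-0.3, -0.1, 0.5]
finger_gap: 1.0
```

Run:
```python
from h import *
s=env.sense();print(s["tool_pos"],s["ee_rot"])
I=env.snapshot("scene");u,v=proj("scene",[434,-244,100])[0].astype(int)
cv2.imwrite("pics/a5.png",cv2.resize(I[v-50:v+40,u-45:u+45],(450,450),interpolation=cv2.INTER_CUBIC))
plan([438,-251,86],-.308,5)
```

```text
[ 441.20020624 -242.28188033  139.19757168] [-3.13992801  0.00333017 -0.29523679]
[[-0.0, 0.0, 0.003], [-0.0002, 0.0019, 0.0108]]
[[-0.0, 0.0, 0.003], [-0.0002, 0.0019, 0.0108]]
[[-0.0, 0.0, 0.003], [-0.0002, 0.0019, 0.0108]]
[[-0.0, 0.0, 0.003], [-0.0002, 0.0019, 0.0108]]
[[-0.0, 0.0, 0.003], [-0.0002, 0.0019, 0.0108]]
```

View pics/a5.png

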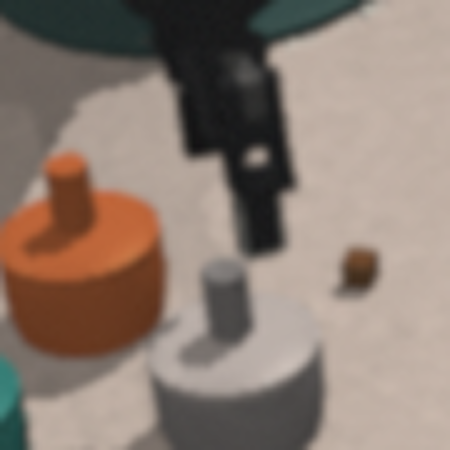

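The near finger at crop (262,245) is just above and right of the knob at (225,270); the gripper still has to go about 9 mm outward. I'm going down and closing.

Request:
move_arm:
  series:
    - [[0, 0, 0], [-0.0002, 0.005, 0.002], 1]
    - [[0, 0, 0], [0, 0.004, 0.008], 1]
    - [[0, 0, 0], [0, 0.001, 0.012], 1]
    - [[0, 0, 0], [0, 0, 0.013], 1]
    - [[0, 0, 0], [0, 0, 0.013], 1]
    - [[0, 0, 0], [0, 0, 0.004], 1]
    - [[0, 0, 0], [0, 0, 0], 1]

```text
time: 8.8
tool_pos: [439.1, -251.9, 85.0]
ee_rot: [-3.139, 0.001, -0.294]
contact_force: [0.1, -0.8, 0.1]
finger_gap: 1.0
```

Request:
move_arm:
  series:
    - [[0, 0, 0], [0, 0, 0], 0.5]
    - [[0, 0, 0], [0, 0, 0], 0.2]
    - [[0, 0, 0], [0, 0, 0], 0]
    - [[0, 0, 0], [0, 0, 0], 0]
    - [[0, 0, 0], [0, 0, 0], 0]
    - [[0, 0, 0], [0, 0, 0], 0]
  squeeze: 40

```text
time: 9.4
tool_pos: [439.6, -251.9, 85.9]
ee_rot: [-3.139, -0.0, -0.293]
contact_force: [0.1, -0.5, -2.1]
finger_gap: 0.248
```

Request:
move_arm:
  series:
    - [[0, 0, 0], [0, 0, 0], 0]
    - [[0, 0, 0], [0, 0, -0.01], 0]
    - [[0, 0, 0], [0, 0, -0.02], 0]
    - [[0, 0, 0], [0, 0, -0.03], 0]
    - [[0, 0, 0], [0, 0, -0.03], 0]
    - [[0, 0, 0], [0, 0, -0.02], 0]
    - [[0, 0, 0], [0, 0, 0], 0]

```text
time: 10.1
tool_pos: [438.4, -252.6, 202.4]
ee_rot: [-3.14, 0.001, -0.295]
contact_force: [0.1, -0.2, -2.4]
finger_gap: 0.245
```

Run:
```python
from h import *
s=env.sense();print(s["tool_pos"],s["ee_rot"])
I=env.snapshot("scene")
p=s["tool_pos"];u,v=proj("scene",p)[0].astype(int);
cv2.imwrite("pics/a6.png",cv2.resize(I[v-50:v+50,u-50:u+50],(400,400),interpolation=cv2.INTER_CUBIC))
for r in env.regions_of("bowl_mid","scene"): print(round(r["p"],2),r["extent"])
plan([547,146,190],-.308,14)
```

```text
[ 438.3511024  -252.56940956  202.3607045 ] [-3.13976743e+00  1.37354789e-03 -2.95241912e-01]
0.77 [170.0, 191.6, 207.2, 224.6]
0.75 [114.2, 235.7, 153.2, 279.4]
0.64 [148.7, 203.5, 180.6, 245.7]
[[-0.0, 0.0, 0.001], [-0.0008, -0.0295, 0.0008]]
[[-0.0, 0.0, 0.001], [-0.0008, -0.0295, 0.0008]]
[[-0.0, 0.0, 0.001], [-0.0008, -0.0295, 0.0008]]
[[-0.0, 0.0, 0.001], [-0.0009, -0.0295, 0.0008]]
[[-0.0, 0.0, 0.001], [-0.0009, -0.0295, 0.0007]]
[[-0.0, 0.0, 0.001], [-0.0009, -0.0295, 0.0007]]
[[-0.0, 0.0, 0.001], [-0.0009, -0.0295, 0.0007]]
[[-0.0, 0.0, 0.001], [-0.001, -0.0295, 0.0007]]
[[-0.0, 0.0, 0.001], [-0.001, -0.0295, 0.0007]]
[[-0.0, 0.0, 0.001], [-0.001, -0.0295, 0.0007]]
[[-0.0, 0.0, 0.001], [-0.0011, -0.0295, 0.0007]]
[[-0.0, 0.0, 0.001], [-0.0011, -0.0295, 0.0007]]
[[-0.0, 0.0, 0.001], [-0.0011, -0.0295, 0.0007]]
[[-0.0, 0.0, 0.001], [-0.0011, -0.0295, 0.0007]]
```

View pics/a6.png

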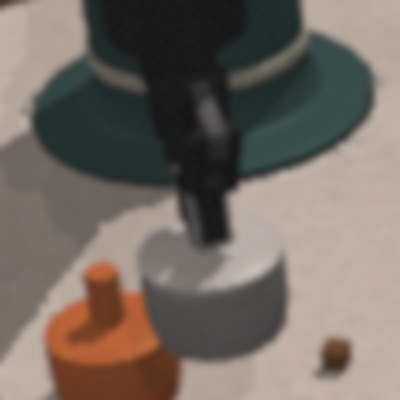

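Viewed so far: 7 pictures. The grey bowl hangs upright under the gripper at crop (212,285). I'm carrying it to the seat.

Request:
move_arm:
  series:
    - [[0, 0, 0.001], [-0.0008, -0.015, 0], 0]
    - [[0, 0, 0.001], [-0.0008, -0.028, 0], 0]
    - [[0, 0, 0.001], [-0.001, -0.03, 0], 0]
    - [[0, 0, 0.001], [-0.001, -0.03, 0], 0]
    - [[0, 0, 0.001], [-0.001, -0.03, 0], 0]
    - [[0, 0, 0.001], [-0.001, -0.03, 0], 0]
    - [[0, 0, 0.001], [-0.001, -0.03, 0], 0]
    - [[0, 0, 0.001], [-0.001, -0.03, 0], 0]
    - [[0, 0, 0.001], [-0.001, -0.03, 0], 0]
    - [[0, 0, 0.001], [-0.001, -0.03, 0], 0]

```text
time: 11.2
tool_pos: [507.9, 28.2, 188.5]
ee_rot: [3.136, 0.021, -0.314]
contact_force: [1.0, 1.0, -2.1]
finger_gap: 0.246
```

Request:
move_arm:
  series:
    - [[0, 0, 0.001], [-0.001, -0.03, 0], 0]
    - [[0, 0, 0.001], [-0.001, -0.03, 0], 0]
    - [[0, 0, 0.001], [-0.001, -0.03, 0], 0]
    - [[0, 0, 0.001], [-0.001, -0.03, 0], 0]
    - [[0, 0, 0], [-0.001, -0.015, 0], 0]
    - [[0, 0, 0], [0, 0, 0], 0]

```text
time: 11.8
tool_pos: [542.4, 166.8, 178.8]
ee_rot: [3.129, 0.031, -0.314]
contact_force: [-0.3, -0.2, -3.0]
finger_gap: 0.247
```

Run:
```python
from h import *
s=env.sense();print(s["tool_pos"],s["ee_rot"],s["contact_force"])
plan([547,146,165],-.308,4)
```

```text
[542.40581897 166.83744376 178.75596299] [ 3.1287285   0.03077526 -0.31419591] [-0.34856243 -0.15379934 -3.01007027]
[[0.003, 0.008, -0.001], [0.0028, 0.0046, 0.0034]]
[[0.003, 0.008, -0.001], [0.0028, 0.0046, 0.0034]]
[[0.003, 0.008, -0.001], [0.0027, 0.0046, 0.0034]]
[[0.003, 0.008, -0.001], [0.0027, 0.0046, 0.0034]]
```

Request:
move_arm:
  series:
    - [[0.003, 0.008, 0], [0.003, 0.005, 0.007], 0]
    - [[0.003, 0.008, 0], [0.003, 0.005, 0.007], 0]
    - [[0.003, 0.008, 0], [0.003, 0.005, 0.006], 0]
    - [[0.003, 0.007, 0], [0.0027, 0.0046, 0.005], 0]
    - [[0, 0, 0], [0, 0, 0], 0]

```text
time: 12.3
tool_pos: [545.8, 137.1, 149.6]
ee_rot: [3.138, -0.001, -0.319]
contact_force: [0.7, -0.7, -2.3]
finger_gap: 0.24
```

Run:
```python
from h import *
s=env.sense();print(s["tool_pos"],s["ee_rot"],s["contact_force"]);p=s["tool_pos"]
I=env.snapshot("scene");J=env.snapshot("top")
for c in C:
  for r in env.regions_of("bowl_mid",c)[:4]: print(c,round(r["p"],2),r["extent"])
z0=p[2]-85.4;im=[]
for c,K in(("scene",I),("top",J)):
    u,v=proj(c,[547,146,60])[0].astype(int)
    k=cv2.resize(K[v-50:v+50,u-49:u+49],(392,400),interpolation=cv2.INTER_CUBIC)
    for P,col in((circ(p[0],p[1],z0+60,36),(0,0,255)),(circ(p[0],p[1],z0,34),(0,0,255)),(circ(547,146,39,50),(0,255,0))):
        cv2.polylines(k,[((proj(c,P)-[u-49,v-50])*4).astype(np.int32)],True,col,1)
    im.append(k)
cv2.imwrite("pics/a7.png",np.hstack(im)); plan([547,146,140],-.308,4)
```

```text
[545.76666334 137.14043109 149.56642146] [ 3.13807938e+00 -9.55260595e-04 -3.19338309e-01] [ 0.73116044 -0.71530337 -2.33111105]
scene 0.98 [111.9, 235.4, 154.4, 281.5]
scene 0.84 [148.3, 202.3, 180.6, 244.3]
scene 0.8 [320.6, 167.2, 352.8, 201.1]
top 0.76 [400.7, 259.1, 424.2, 279.6]
top 0.67 [433.4, 239.3, 456.5, 262.0]
[[0.001, -0.0, -0.002], [-0.0004, -0.0017, 0.0026]]
[[0.001, -0.0, -0.002], [-0.0004, -0.0017, 0.0026]]
[[0.001, -0.0, -0.002], [-0.0004, -0.0017, 0.0026]]
[[0.001, -0.0, -0.002], [-0.0003, -0.0017, 0.0026]]
```

View pics/a7.png

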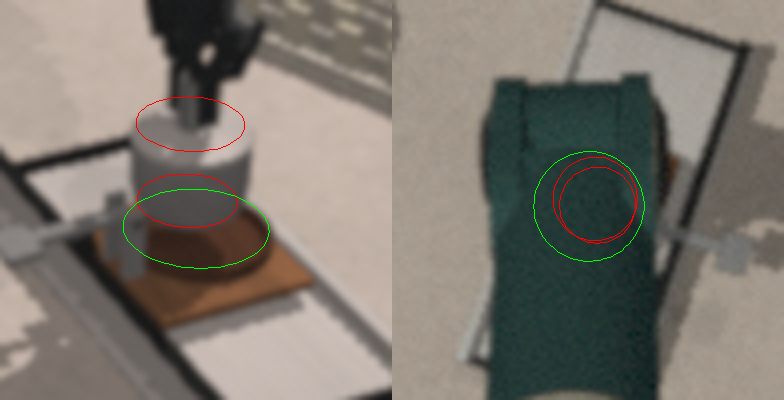

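Left: the bowl hangs upright at crop (190,165), a bit behind the seat (197,230), and the green overlay of my seat estimate matches within about 1–2 px. I'll refine the seat centre from the rim's unoccluded edges in the first pictures.

Run:
```python
from h import *
def mask(I,box):
    x0,y0,x1,y1=box;p=I[y0:y1,x0:x1].astype(int)
    m=np.zeros(I.shape[:2],np.uint8);m[y0:y1,x0:x1]=((p[...,2]-p[...,0]>15)&(p[...,2]<95))
    n,l,st,ce=cv2.connectedComponentsWithStats(cv2.morphologyEx(m,cv2.MORPH_OPEN,np.ones((3,3))));i=1+st[1:,4].argmax()
    x,y,w,h=st[i][:4]; return l==i,np.array([x-.5,y-.5,x+w-.5,y+h-.5])
D={}
for c,b in(("scene",(310,185,375,230)),("top",(282,178,320,226))):
    D[c]=mask(cv2.imread(f"pics/{c}0.png"),b)[1];print(c,D[c])
f=lambda q,c,zs:ext(proj(c,np.vstack([circ(q[0],q[1],z,50) for z in zs])))-D[c]
for name,fn in(("top ring z39",lambda q:f(q,"top",[39])),("scene right+top",lambda q:f(q,"scene",[39])[1:3]),("scene hull25",lambda q:f(q,"scene",[26,39])[1:]),("all",lambda q:np.r_[f(q,"top",[26,39])[[0,1,3]],f(q,"scene",[26,39])[1:]])):
    s=least_squares(fn,[548,145]);print(name,s.x.round(1),s.fun.round(2))
```

```text
scene [325.5 194.5 357.5 216.5]
top [286.5 186.5 315.5 214.5]
top ring z39 [547.2 146.9] [ 0.73  0.28 -0.73 -0.28]
scene right+top [551.9 141.4] [0. 0.]
scene hull25 [548.4 145.4] [-0.98  0.    0.87]
all [547.7 147.3] [ 0.61  0.14 -0.21 -1.32  0.29  0.49]
```

Run:
```python
from h import *
p=env.sense()["tool_pos"];z0=p[2]-85.4
e=np.array([320.6,167.2,352.8,201.1])
B=lambda q:np.vstack([circ(q[0],q[1],z0+h,r) for h,r in((0,34),(20,41),(40,41),(60,36))])
m=ext(proj("scene",B(p)));print(m,e)
s=least_squares(lambda q:(ext(proj("scene",B(q)))-e)[[0,2,3]],p[:2]);print(s.x,s.fun,p)
s=least_squares(lambda q:(ext(proj("scene",B(q)))-e)[[0,2]],p[:2]);print(s.x)
plan([548.5,145.5,130],-.308,4)
```

```text
[322.50595543 169.71554558 353.40557274 202.35476976] [320.6 167.2 352.8 201.1]
[539.94712038 140.97110382] [ 0.71464952 -0.70810238  0.06632105] [546.27407917 139.16686351 150.59781114]
[589.51195275  88.64051397]
[[0.001, -0.0, -0.002], [0.0, -0.0017, 0.0051]]
[[0.001, -0.0, -0.002], [0.0, -0.0017, 0.0051]]
[[0.001, -0.0, -0.002], [0.0, -0.0017, 0.0051]]
[[0.001, -0.0, -0.002], [0.0, -0.0017, 0.0051]]
```

Request:
move_arm:
  series:
    - [[0.001, 0, -0.002], [0, -0.003, 0.004], 0]
    - [[0.001, 0, -0.002], [0, -0.002, 0.006], 0]
    - [[0.001, 0, -0.002], [0, -0.0015, 0.006], 0]
    - [[0.001, 0, -0.002], [0, -0.0012, 0.006], 0]
    - [[0, 0, 0], [0, 0, 0], 0]
    - [[0, 0, 0], [0, 0, 0], 0]

```text
time: 13.1
tool_pos: [548.9, 148.5, 126.6]
ee_rot: [-3.139, -0.001, -0.306]
contact_force: [0.2, -0.3, -2.5]
finger_gap: 0.245
```

Run:
```python
from h import *
s=env.sense();print(s["tool_pos"],s["ee_rot"],s["contact_force"]);p=s["tool_pos"];z0=p[2]-85.4
K=env.snapshot("scene");u,v=proj("scene",[547,146,60])[0].astype(int)
k=cv2.resize(K[v-35:v+30,u-35:u+35],(700,650),interpolation=cv2.INTER_CUBIC)
for P,col in((circ(p[0],p[1],z0+30,41),(0,0,255)),(circ(p[0],p[1],z0,34),(0,0,255)),(circ(548.5,145.5,39,50),(0,255,0)),(circ(548.5,145.5,39,45),(255,255,0))):
    cv2.polylines(k,[((proj("scene",P)-[u-35,v-35]+.5)*10).astype(np.int32)],True,col,1)
cv2.imwrite("pics/a8.png",k); plan([548.5,145.5,117],-.308,4)
```

```text
[548.92887022 148.51912913 126.57660697] [-3.13906123e+00 -1.36662720e-03 -3.06386054e-01] [ 0.17701975 -0.28008953 -2.53336471]
[[-0.001, -0.0, 0.0], [0.0001, 0.0008, 0.0024]]
[[-0.001, -0.0, 0.0], [0.0001, 0.0008, 0.0024]]
[[-0.001, -0.0, 0.0], [0.0001, 0.0008, 0.0024]]
[[-0.001, -0.0, 0.0], [0.0001, 0.0008, 0.0024]]
```

View pics/a8.png

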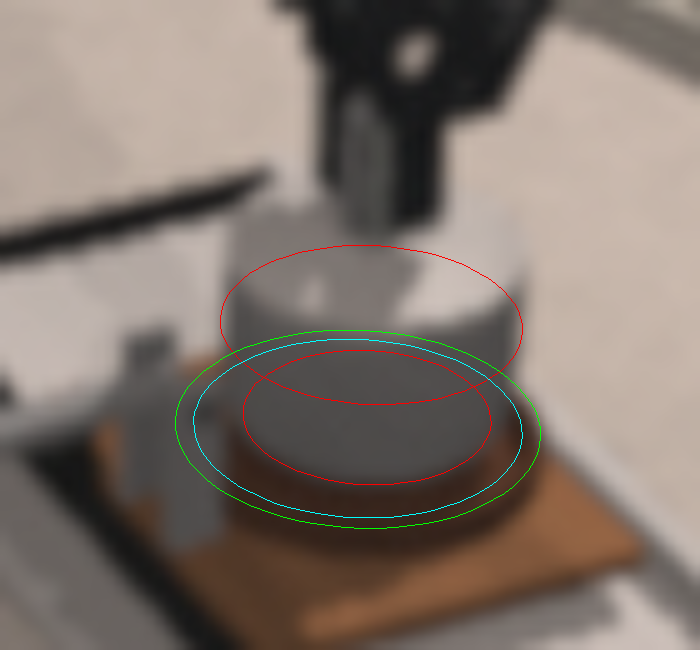

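The bowl matches its overlay (foot centre at crop (367,417)) and the seat rim matches at (358,429). A 3 mm shift towards the lever is left; then I'll lower gently.

Request:
move_arm:
  series:
    - [[0, 0, 0], [0, 0.002, 0], 0]
    - [[0, 0, 0], [0, 0.001, 0.001], 0]
    - [[0, 0, 0], [0, 0, 0.002], 0]
    - [[0, 0, 0], [0, 0, 0.002], 0]
    - [[0, 0, 0], [0, 0, 0.002], 0]
    - [[0, 0, 0], [0, 0, 0], 0]

```text
time: 13.75
tool_pos: [548.2, 145.2, 119.6]
ee_rot: [-3.138, -0.002, -0.307]
contact_force: [-0.0, 0.4, -2.6]
finger_gap: 0.242
```

Request:
move_arm:
  series:
    - [[0, 0, 0], [0, 0, 0.001], 0]
    - [[0, 0, 0], [0, 0, 0.001], 0]
    - [[0, 0, 0], [0, 0, 0], 0]

```text
time: 14.05
tool_pos: [548.2, 145.3, 117.4]
ee_rot: [-3.139, -0.002, -0.307]
contact_force: [0.5, 0.1, -2.4]
finger_gap: 0.246
```

Request:
move_arm:
  series:
    - [[0, 0, 0], [0, 0, 0.001], 0]
    - [[0, 0, 0], [0, 0, 0], 0]

```text
time: 14.25
tool_pos: [548.3, 145.3, 116.4]
ee_rot: [-3.138, -0.002, -0.307]
contact_force: [0.1, -0.2, -2.3]
finger_gap: 0.245
```

Request:
move_arm:
  series:
    - [[0, 0, 0], [0, 0, 0.0008], 0]
    - [[0, 0, 0], [0, 0, 0], 0]

```text
time: 14.45
tool_pos: [548.7, 145.5, 116.4]
ee_rot: [-3.137, -0.003, -0.307]
contact_force: [0.4, 0.5, -2.2]
finger_gap: 0.242
```

Request:
move_arm:
  series:
    - [[0, 0, 0], [0, 0, 0.0008], 0]
    - [[0, 0, 0], [0, 0, 0], 0]

```text
time: 14.65
tool_pos: [549.1, 145.7, 116.3]
ee_rot: [-3.136, -0.003, -0.307]
contact_force: [-1.4, -0.6, -1.4]
finger_gap: 0.243
```

It has touched down: z has stopped at 116.3, the 31 + 85 mm expected. I'm letting go.

Request:
move_arm:
  series:
    - [[0, 0, 0], [0, 0, 0], 0.3]
    - [[0, 0, 0], [0, 0, 0], 0.4]
    - [[0, 0, 0], [0, 0, 0], 0.6]
    - [[0, 0, 0], [0, 0, 0], 0.6]
    - [[0, 0, 0], [0, 0, 0], 0.6]
    - [[0, 0, 0], [0, 0, -0.01], 0.6]
    - [[0, 0, 0], [0, 0, -0.03], 0.6]
    - [[0, 0, 0], [0, 0, -0.04], 0.6]
    - [[0, 0, 0], [0, 0, -0.03], 0.6]
    - [[0, 0, 0], [0, 0, 0], 0.6]

```text
time: 15.65
tool_pos: [548.5, 144.5, 232.3]
ee_rot: [-3.138, -0.003, -0.308]
contact_force: [0.2, 0.1, -0.5]
finger_gap: 0.602
```

Run:
```python
from h import *
s=env.sense();print(s["tool_pos"],s["ee_rot"],s["contact_force"])
K=env.snapshot("scene");u,v=proj("scene",[547,146,60])[0].astype(int)
k=cv2.resize(K[v-35:v+30,u-55:u+25],(800,650)if 0 else (560,455),interpolation=cv2.INTER_CUBIC)
for P,col in((circ(548.5,145.5,31+60,36),(0,0,255)),(circ(548.5,145.5,39,50),(0,255,0))):
    cv2.polylines(k,[((proj("scene",P)-[u-55,v-35]+.5)*7).astype(np.int32)],True,col,1)
for th in(.6,.7,.8):
    a=th-.7;P=np.r_[np.array([530.3,88.3])+80*np.cos(a)*np.array([-.303,-.953]),70-80*np.sin(a)];cv2.circle(k,tuple(((proj("scene",P)[0]-[u-55,v-35]+.5)*7).astype(int)),2,(255,0,0),-1)
cv2.imwrite("pics/a9.png",k); plan([507,14,200],-.308,6)
```

```text
[548.48167653 144.46095959 232.2510708 ] [-3.13770213 -0.00347471 -0.30788841] [ 0.21798231  0.14958352 -0.53210948]
[[-0.0, -0.0, 0.0], [0.0001, 0.0228, 0.005]]
[[-0.0, -0.0, 0.0], [0.0001, 0.0228, 0.005]]
[[-0.0, -0.0, 0.0], [0.0001, 0.0228, 0.0051]]
[[-0.0, -0.0, 0.0], [0.0001, 0.0228, 0.0051]]
[[-0.0, -0.0, 0.0], [0.0001, 0.0228, 0.0051]]
[[-0.0, -0.0, 0.0], [0.0001, 0.0228, 0.0051]]
```

View pics/a9.png

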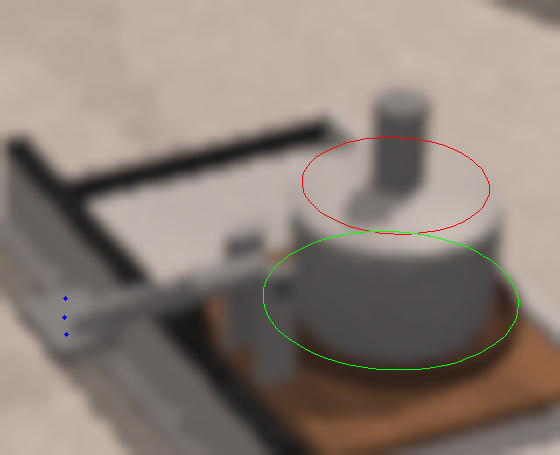

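Viewed so far: 10. The bowl stands upright in the seat (knob at crop (403,140)) and the lever is still near 0.7 (paddle about (65,315)). Next I'll take the paddle by its sides to raise it.

Request:
move_arm:
  series:
    - [[0, 0, 0], [0, 0.015, 0], 0.7]
    - [[0, 0, 0], [0, 0.025, 0], 0.7]
    - [[0, 0, 0], [0, 0.025, 0], 0.7]
    - [[0, 0, 0], [0, 0.025, 0], 0.7]
    - [[0, 0, 0], [0, 0.025, 0.005], 0.7]
    - [[0, 0, 0], [0, 0.015, 0.005], 0.7]
    - [[0, 0, 0], [0, 0, 0.005], 0.7]
    - [[0, 0, 0], [0, 0, 0], 0.7]

```text
time: 16.5
tool_pos: [501.8, 11.4, 209.9]
ee_rot: [3.14, 0.005, -0.31]
contact_force: [-0.3, 0.2, 1.0]
finger_gap: 0.699
```

Run:
```python
from h import *
s=env.sense();print(s["tool_pos"],s["ee_rot"],s["contact_force"])
plan([506.7,14,120],-.308,4)
```

```text
[501.76796562  11.42980766 209.94412015] [ 3.13964118  0.00480702 -0.31000132] [-0.30571668  0.2387783   0.95463384]
[[0.0, 0.001, -0.0], [0.0011, -0.001, 0.0225]]
[[0.0, 0.001, -0.0], [0.0011, -0.001, 0.0225]]
[[0.0, 0.001, -0.0], [0.001, -0.001, 0.0225]]
[[0.0, 0.001, -0.0], [0.001, -0.001, 0.0225]]
```

Request:
move_arm:
  series:
    - [[0, 0.001, 0], [0.002, -0.001, 0.02], 0.8]
    - [[0, 0.001, 0], [0.001, -0.001, 0.025], 0.8]
    - [[0, 0.001, 0], [0.001, -0.001, 0.025], 0.8]
    - [[0, 0.001, 0], [0, 0, 0.02], 0.8]
    - [[0, 0, 0], [0, 0, 0], 0.8]

```text
time: 17.0
tool_pos: [506.8, 16.2, 116.3]
ee_rot: [3.14, 0.001, -0.306]
contact_force: [-0.1, -0.2, 0.9]
finger_gap: 0.797
```

Run:
```python
from h import *
s=env.sense();print(s["tool_pos"],s["ee_rot"],s["contact_force"])
K=env.snapshot("scene");u,v=proj("scene",[507,14,90])[0].astype(int)
cv2.imwrite("pics/b1.png",cv2.resize(K[v-35:v+35,u-35:u+35],(420,420),interpolation=cv2.INTER_CUBIC))
plan([506.7,14,72],-.308,4)
```

```text
[506.77726742  16.21005534 116.28060396] [ 3.13981850e+00  1.31429432e-03 -3.06075314e-01] [-0.06810515 -0.23792819  0.9278587 ]
[[0.0, 0.0, 0.0], [-0.0, 0.0006, 0.0114]]
[[0.0, 0.0, 0.0], [-0.0, 0.0006, 0.0114]]
[[0.0, 0.0, 0.0], [-0.0, 0.0006, 0.0114]]
[[0.0, 0.0, 0.0], [-0.0, 0.0006, 0.0114]]
```

View pics/b1.png

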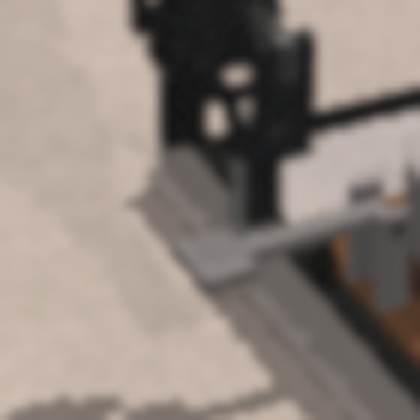

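The open jaws straddle the paddle (crop (215,250)), with the fingers at about (180,140) and (262,200). I'm going down.

Request:
move_arm:
  series:
    - [[0, 0, 0], [0, 0.001, 0.01], 0.8]
    - [[0, 0, 0], [0, 0.001, 0.01], 0.8]
    - [[0, 0, 0], [0, 0, 0.01], 0.8]
    - [[0, 0, 0], [0, 0, 0.008], 0.8]
    - [[0, 0, 0], [0, 0, 0.006], 0.8]
    - [[0, 0, 0], [0, 0, 0], 0.8]

```text
time: 17.65
tool_pos: [508.3, 15.0, 72.3]
ee_rot: [-3.141, -0.003, -0.305]
contact_force: [-0.1, 0.1, 1.2]
finger_gap: 0.801
```

Request:
move_arm:
  series:
    - [[0, 0, 0], [0, 0, 0], 0.55]
    - [[0, 0, 0], [0, 0, 0], 0.48]
    - [[0, 0, 0], [0, 0, 0], 0.35]
    - [[0, 0, 0], [0, 0, 0], 0.2]
    - [[0, 0, 0], [0, 0, 0], 0.2]
    - [[0, 0, 0], [0, 0, 0], 0.2]
  squeeze: 25

```text
time: 18.25
tool_pos: [509.8, 14.4, 73.7]
ee_rot: [-3.14, -0.006, -0.306]
contact_force: [1.7, -0.8, -4.1]
finger_gap: 0.412
```

Request:
move_arm:
  series:
    - [[0, 0, 0], [0, 0, -0.004], 0.2]
    - [[0, 0, 0], [0, -0.0003, -0.005], 0.2]
    - [[0, 0, 0], [0, -0.0006, -0.005], 0.2]
    - [[0, 0, 0], [0, -0.001, -0.005], 0.2]
    - [[0, 0, 0], [0, -0.0014, -0.005], 0.2]

```text
time: 18.75
tool_pos: [508.9, 18.4, 98.3]
ee_rot: [-3.141, -0.002, -0.305]
contact_force: [0.5, 1.6, -10.9]
finger_gap: 0.411
```

Request:
move_arm:
  series:
    - [[0, 0, 0], [0, -0.0018, -0.005], 0.2]
    - [[0, 0, 0], [0, -0.0023, -0.005], 0.2]
    - [[0, 0, 0], [0, -0.0027, -0.005], 0.2]
    - [[0, 0, 0], [0, -0.003, -0.005], 0.2]
    - [[0, 0, 0], [0, -0.002, -0.003], 0.2]
    - [[0, 0, 0], [0, 0, 0], 0.2]

```text
time: 19.35
tool_pos: [512.4, 30.7, 124.0]
ee_rot: [-3.141, -0.002, -0.305]
contact_force: [-0.7, 0.6, -6.9]
finger_gap: 0.413
```

Request:
move_arm:
  series:
    - [[0, 0, 0], [0, 0, 0], 0.5]
    - [[0, 0, 0], [0, 0, 0], 0.7]
    - [[0, 0, 0], [0, 0, 0], 0.85]
    - [[0, 0, 0], [0, 0, 0], 0.85]
    - [[0, 0, 0], [0, 0, -0.02], 0.85]
    - [[0, 0, 0], [0, 0, -0.04], 0.85]
    - [[0, 0, 0], [0, 0, -0.04], 0.85]
    - [[0, 0, 0], [0, 0.02, -0.02], 0.85]
    - [[0, 0, 0], [0, 0, 0], 0.85]

```text
time: 20.25
tool_pos: [506.8, 10.2, 249.1]
ee_rot: [-3.141, -0.004, -0.306]
contact_force: [1.4, -0.6, -0.1]
finger_gap: 0.846
```

Run:
```python
from h import *
s=env.sense();print(s["tool_pos"],s["contact_force"])
K=env.snapshot("scene");u,v=proj("scene",[530,88,80])[0].astype(int)
k=cv2.resize(K[v-45:v+45,u-55:u+55],(770,630),interpolation=cv2.INTER_CUBIC)
pj=lambda P:((proj("scene",P)-[u-55,v-45]+.5)*7).astype(np.int32)
cv2.polylines(k,[pj(circ(548.5,145.5,39,50))],True,(0,255,0),1)
for th,col in((0,(0,0,255)),(.2,(0,255,255)),(.4,(255,0,0))):
    a=th-.7;P=np.r_[np.array([530.3,88.3])+94*np.cos(a)*np.array([-.303,-.953]),70-94*np.sin(a)];cv2.line(k,tuple(pj(P)[0]),tuple(pj([530.3,88.3,70])[0]),col,1)
cv2.imwrite("pics/b2.png",k)
o=cv2.imread("pics/scene0.png");cv2.imwrite("pics/b3.png",np.hstack([cv2.resize(o[v-45:v+45,u-50:u+5],(385,630)),k[:,35:420]]))
```

```text
[506.80874047  10.21297446 249.10041994] [ 1.3658385  -0.62449309 -0.05451888]
```

View pics/b3.png

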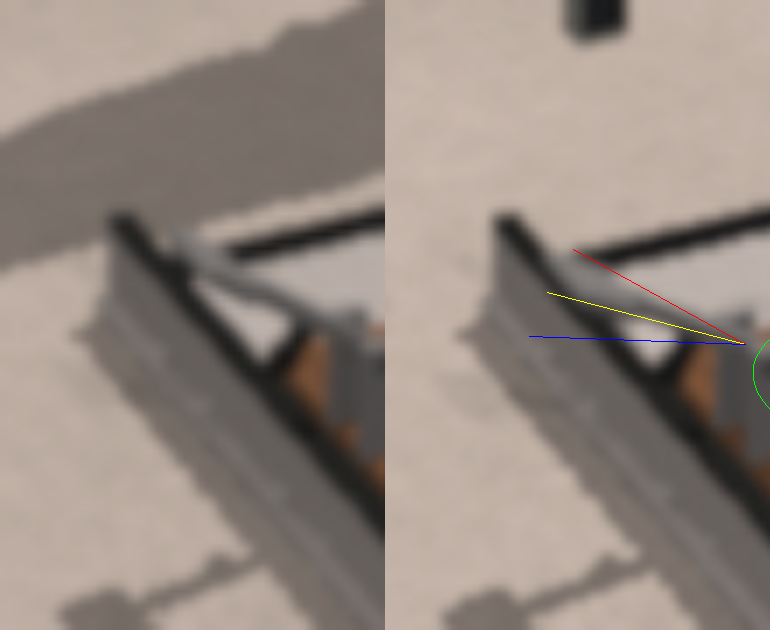

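Left is the first picture, right is now. The lever is up, but its paddle (now about (190,275), before about (190,245)) looks a little lower than at the start, so I'll quantify it.

Run:
```python
from h import *
K=env.snapshot("scene")
for r in env.regions_of("lever_pad","scene")[:2]: print(round(r["p"],2),r["extent"],int(r["pixels"].sum()))
o=cv2.imread("pics/scene0.png")
hp=np.array([530.3,88.3]);ov=np.array([-.303,-.953])
def tip(th,r=94,up=4):
    a=.7-th;return np.r_[hp+(r*np.cos(a)-up*np.sin(a))*ov,70+r*np.sin(a)+up*np.cos(a)]
# warp-style match: sample image along paddle-face grids for each theta, compare now(theta) to start(theta=0)
yv=np.array([-.953,.303,0])
def grid(th): return np.array([proj("scene",[tip(th,r,4)+w*yv for w in np.linspace(-18,18,13)]) for r in np.linspace(62,98,14)]).astype(np.float32)
g=lambda I,G:cv2.remap(cv2.GaussianBlur(I,(0,0),.6),G[...,0],G[...,1],1).astype(float)
ref=g(o,grid(0))
for th in np.arange(0,.45,.04): a=g(K,grid(th));print(round(th,2),round(np.corrcoef(a.ravel(),ref.ravel())[0,1],3),round(np.abs(a-ref).mean(),1))
```

```text
0.75 [292.2, 188.8, 320.3, 204.1] 169
0.26 [284.8, 286.3, 293.0, 297.0] 85
0.0 0.592 35.0
0.04 0.441 31.0
0.08 0.286 23.1
0.12 0.132 15.9
0.16 -0.118 24.8
0.2 -0.259 36.6
0.24 -0.292 41.8
0.28 -0.139 41.4
0.32 0.124 39.5
0.36 0.336 36.9
0.4 0.406 32.8
0.44 0.409 27.0
```

The lever is at about 0.12 rad, inside 0.2 but with little margin. I'll re-grip and lift it a bit further.

Request:
move_arm:
  series:
    - [[0, 0, 0], [0, -0.006, 0.02], 0.8]
    - [[0, 0, 0], [0, -0.005, 0.03], 0.8]
    - [[0, 0, 0], [-0.001, -0.003, 0.03], 0.8]
    - [[0, 0, 0], [0, 0, 0.025], 0.8]
    - [[0, 0, 0], [0, 0, 0.015], 0.8]
    - [[0, 0, 0], [0, 0, 0.008], 0.8]
    - [[0, 0, 0], [0, 0, 0], 0.8]

```text
time: 21.1
tool_pos: [506.4, 29.4, 106.2]
ee_rot: [3.135, 0.008, -0.3]
contact_force: [0.2, 0.8, 0.6]
finger_gap: 0.794
```

Request:
move_arm:
  series:
    - [[0.003, -0.004, 0], [0.003, 0.001, -0.005], 0.8]
    - [[0.003, -0.004, 0], [0.002, 0.001, -0.005], 0.7]
    - [[0, 0, 0], [0, 0, 0], 0.6]
    - [[0, 0, 0], [0, 0, 0], 0.48]
    - [[0, 0, 0], [0, 0, 0], 0.3]
    - [[0, 0, 0], [0, 0, 0], 0.2]
    - [[0, 0, 0], [0, 0, 0], 0.2]
    - [[0, 0, 0], [0, 0, 0], 0.2]
  squeeze: 30

```text
time: 21.9
tool_pos: [512.3, 25.8, 119.4]
ee_rot: [-3.14, 0.014, -0.301]
contact_force: [0.7, -1.1, -1.1]
finger_gap: 0.413
```

Request:
move_arm:
  series:
    - [[0, 0, 0], [0, -0.002, -0.003], 0.2]
    - [[0, 0, 0], [0, -0.002, -0.003], 0.2]
    - [[0, 0, 0], [0, -0.002, -0.003], 0.2]
    - [[0, 0, 0], [0, -0.001, -0.002], 0.2]
    - [[0, 0, 0], [0, 0, 0], 0.2]

```text
time: 22.4
tool_pos: [511.7, 33.1, 128.8]
ee_rot: [3.14, 0.02, -0.301]
contact_force: [-0.0, -1.7, -12.8]
finger_gap: 0.407
```

Request:
move_arm:
  series:
    - [[0, 0, 0], [0, 0, 0], 0.5]
    - [[0, 0, 0], [0, 0, 0], 0.7]
    - [[0, 0, 0], [0, 0, 0], 0.85]
    - [[0, 0, 0], [0, 0, 0], 0.85]
    - [[0, 0, 0], [0, 0, -0.02], 0.85]
    - [[0, 0, 0], [0, 0, -0.04], 0.85]
    - [[0, 0, 0], [0, 0, -0.04], 0.85]
    - [[0, 0, 0], [0, 0.01, -0.02], 0.85]
    - [[0, 0, 0], [0, 0, 0], 0.85]

```text
time: 23.3
tool_pos: [513.0, 22.5, 256.1]
ee_rot: [-3.142, 0.015, -0.301]
contact_force: [0.1, -0.0, 0.1]
finger_gap: 0.852
```

Run:
```python
from h import *
s=env.sense();print(s["tool_pos"],s["contact_force"])
K=env.snapshot("scene")
for r in env.regions_of("lever_pad","scene")[:1]: print(round(r["p"],2),r["extent"],int(r["pixels"].sum()))
for r in env.regions_of("bowl_mid","scene"): print(round(r["p"],2),r["extent"])
print(ext(proj("scene",bowl(548.5,145.5,31))))
o=cv2.imread("pics/scene0.png");u,v=proj("scene",[530,88,80])[0].astype(int)
w=lambda I:cv2.resize(I[v-45:v+45,u-45:u+45],(395,395),interpolation=cv2.INTER_CUBIC)
cv2.imwrite("pics/b4.png",np.hstack([w(o),w(K)]))
```

```text
[512.95017736  22.53517793 256.06750223] [ 0.13678971 -0.01384668  0.06991597]
0.64 [295.3, 183.2, 320.1, 204.1] 147
0.96 [326.4, 171.1, 355.6, 213.2]
0.85 [112.9, 238.6, 152.2, 278.2]
0.62 [146.0, 204.8, 180.0, 245.3]
[324.45197464 172.54985861 354.90944528 212.47410589]
```

The paddle's region is back at its starting extent and the bowl's extent matches the seated model within about 2 px. I'm handing in.

```bash
python3 -c "
from plant import env
print(env.finish_job())"
```

```text
the job is handed in; nothing more can be done
None
```

I braked the sled, set the steel bowl in its seat, raised the lever again and handed the job in at about 23 s. I can't confirm that it passed, because the hand-in gives no verdict.

**Brake:** I pressed harder than I meant to. I sent two presses without checking the force between them, and it read 12.1 N, then 14.4 N. The contact was probably at the paddle's inner edge, so I estimate 21–26 N on the shoe, under the 30 N limit. If the contact was farther out, it could have reached or passed that limit, and I had no way to read the shoe force directly. Released, the lever stayed near 0.7 rad, which suggests the brake held, though I did not measure that either.

**Bowl:** I gripped the grey steel bowl by its knob and set it down with hardly any change in force at touchdown. In the pictures it stood upright in the seat. The final check put its outline within about 2 px of where a seated bowl should be.

**Lever:** The first lift left it at about 0.12 rad, so I gripped it again and lifted until the force rose to about 13 N, probably the stop. The paddle's detected region is now within about 2 px of its starting place.

**At hand-in:** The gripper was about 130 mm above the paddle and read almost no force. The last picture, a before-and-after view, was refused by the 12-picture limit, so the final check used only the network regions. I saw no sign that the sled rolled or that anything else moved, but I did not check the other objects on the table one by one.

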